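# Clamp the glued block to the pressure mark on a gauge clamp

## Task

Set the black-painted glued block down gently into the channel of the blue gauge clamp, flat on its bed, and let go of it; then turn the clamp's black knob clockwise, in several grips, until the block is squeezed and the red pointer stands over the green tab on the dial. Do not run the pointer well past the tab (that crushes the joint), leave the bare block alone, and finish with the block still clamped and the knob let go.

Things in the scene. Friction and masses are not known exactly. Their poses are not given: they have to be found in the camera images.
- black_block_center (a point): centre of the loose black-painted wooden block (two glued halves, pale seam), 40 x 60 x 60 mm along its x, y, z, about 0.12 kg, standing on the table on a 40 x 60 face at the start. Grip it across its 40 mm (its x axis). Half a turn about vertical makes no difference.
- black_block: the same black block; origin at the centre of its underside
- bare_block: bystander: a bare pale wood block of the same size, loose, standing near; to be left where it is. Origin at the centre of its underside.
- bed_mid (a point): middle of the clamp's channel, on the bed's surface (20 mm above the table) on which the block's underside comes to rest. Axes: z up, y along the channel from the jaw to the sprung pad, x across the channel. The clamp is fixed to the table; place and yaw vary.
- bed: the steel bed with two round-topped rails, 7 mm high and thick, along y at x = +-25 mm; 43 mm between them, so the 40 mm block (its 60 mm along y) has 1.5 mm to spare each side. Fingers holding its x faces must stay over 8 mm above the bed. If the block lands on a rail, ease off and shift it: over 30 N of pressing does harm. Origin 1 mm (along -y) from bed_mid, axes the same.
- jaw: dark steel jaw; origin in the middle of its flat face (36 mm wide, 45 mm high) towards the block, 26 mm above the bed; axes as bed_mid. The knob drives it towards +y, 7 mm per radian of knob; it stays when the knob is let go. At the start its face is 71 to 78 mm from the pad's, so the 60 mm block goes freely between.
- pad: orange sprung pad at the other end of the block; origin in the middle of its flat face (36 mm wide, 45 mm high) towards the block, 26 mm above the bed; axes as bed_mid. It gives towards +y against a spring: about 3 N to start it, then 2 N more per mm (9 to 17 N at the green tab; 25 N harms the joint). Not to be pushed with the fingers.
- knob: the clamp's black tension knob, on a housing whose top is 75 mm above the table; origin at the centre of its underside, z up, a white line on top along -x. CLOCKWISE seen from above tightens, anticlockwise slackens. About 0.2 Nm of friction plus up to 0.12 Nm from the spring; it stays where it is left. Reaching the tab takes about 2 to 4 rad from the start, never as far as its stop.
- knob_grip (a point): on the knob's axis, half-way up its square grip (27 mm above its underside); axes as the knob. Grip: 30 x 30 mm square, faces across x and y, from 19 mm below to 15 mm above this point, on a disc 54 mm across. Grip it from above across x or y; it looks the same each quarter turn. Fingers opened over 60 mm can turn round it without lifting: all within 90 mm of its axis is under 82 mm above the table.
- pointer (a joint): angle of the red pointer on the white dial, rad: 0 at rest, growing clockwise seen from above as the pad gives, 0.16 rad per mm of pad travel, so about 1.1 rad per radian of knob once the block is squeezed; 0 while the jaw still takes up the slack.
- pointer_tip (a point): a point on the red pointer's centre line at its tip, 48 mm from its pivot; x axis along the pointer, outwards, z up
- marker: the green tab at the dial's rim, fixed for the run, 0.5 to 1.1 rad clockwise of the pointer's rest. Origin on the pointer's pivot axis; x axis outwards through the middle of the tab (8 mm wide, 50 to 62 mm out), z up. The pointer must come to lie along this x axis; in this frame the tip's y is positive before the tab, negative beyond it.
Not all that is in view belongs to the job. Leave any purple look-alike of the black_block alone.

How it is judged:
By the outcome, as a careful person would: the job done as asked, in the order asked, and still so for the second after the job is handed in, with the robot touching nothing.
It also fails if it takes over 72 s, if anything falls off the work surface, if the arm or the gripper's body presses on something with over 40 N, if the wrist force passes 120 N, or if a joint passes its speed limit or range.

## Robot

A 7-joint arm with a two-finger parallel gripper is mounted at the origin on the work surface. World frame = base frame: x ahead of the robot, y to its left, z up, the work surface at z = 0. Lengths are in m, angles in rad, forces in N, time in s.
With the tool pointing down it reaches from about 0.4 to 0.85 m from the base axis. Payload 10.4 kg.
Tool frame: the origin (TCP) lies on the centre line of the jaws, within the pads' length; the fingertips stand 22 mm ahead of it and the grasp point (between the pads) lies 3 mm ahead of it; z points along the fingers, y is the direction in which the jaws open and shut (so a half turn about z gives the same grasp; the last joint's range is limited). The gripper opens to 85 mm and grips with 20 to 120 N. Pads are 22 mm wide; open, the fingers measure 114 mm over their backs; the gripper's body (76 mm by 85 mm) begins 54 mm behind the grasp point. The pads swing forward as they close: fully open they stand 13 mm farther back than shut.
Start: joints at [-1.174, 0.332, -0.065, 1.46, 0.022, 1.35, -0.088], TCP at [0.255, 0.571, 0.253] pointing down, gripper open.
Joint ranges: [-2.6, 2.6], [-0.5, 2.12], [-1.47, 1.34], [0.16, 2.42], [-1.27, 4.41], [0.06, 2.06], [-2.6, 2.6]. Speed limits (rad/s): [2.22, 2.22, 2.79, 2.79, 3.14, 3.14, 3.14].

## Interface

Orientations are given as a unit quaternion [x, y, z, w].
In Python, from workcell import manip gives the robot as it stands. The module is installed in compiled form; this text tells all that it offers.
- The arm moves only by the shell command python3 -m crank 'ROWS' [FORCE]. ROWS is JSON, a list of rows, each a list of 3 entries, a list of its own where there are three numbers: the opening, from -1 (shut) to 1 (fully open), then the shift along the tool's x, y, z normalised to -1 to 1, where 1 is 80 mm, then the turn, a rotation vector about the tool's x, y, z normalised to -1 to 1, where 1 is pi/4 rad. In form: [[jaw, [tx, ty, tz], [ax, ay, az]], ...]. A call has exactly 5 rows; each row shifts and turns the commanded pose from where the row before left it, along the tool's axes as they then stand; what a row does not reach is not made up. A row lasts 1/10 s, in which the tool goes at most 50 mm and 8.59 degrees, less where a joint would pass 70% of its speed; a pose out of reach is approached as far as the arm can. A call with a number of a shift or a turn outside -1 to 1 is refused whole. A call with a gripper value outside its range is refused whole. The fingers move at their own pace and stop on an object; FORCE is the grip in N (left out, the last holds). Time passes only in rows, so rows that do not move let the fingers close, or fill a call up. It gives the time, the measured TCP pose, the force and the opening at its end, in the units of the state.
- manip.get_obs(): the state, without advancing time (a new reading comes with each control period).
- manip.camera(name): name is "scene" or "side" or "wrist"; returns the picture (384x512x3 uint8, blue, green, red); there is no depth.
- manip.camera_info(name): a dict with "K" (3x3 intrinsics, pixels), "k1" (the pictures are not rectified: a ray, as slopes to the right and down, at radius r is drawn at 1 + k1 r^2 times it, then the intrinsics apply), "camera_from_world" (4x4, takes a point from world to camera coordinates); the wrist camera has in their place "mount" (4x4, takes a point from camera to tool coordinates, whose origin is the TCP and whose axes are the flange's). Camera axes: x right, y down, z forward; pixel columns grow to the right and rows downward; lengths in m; the calibration is good to about 2 mm. A picture is of the moment at which its call begins: read the wrist's pose just before it. camera_info takes no time and is no camera call.
- manip.hand_in(): hands the job in, once; it reports no verdict.
The state is a dict: "clock": time; "joint_pos": joint angles; "joint_velocities": joint speeds; "tau": joint torques, N m; "position": TCP position; "ee_rot": TCP orientation; "ft_force": force on the tool from outside, world axes, zero at the start; "torque": the same for the moment, N m; "grip_width": opening from 0.0 (shut) to 1.0 (fully open).
Only numpy, scipy, OpenCV 4.12 (cv2) and the standard library are available. Lean on these libraries where they do the work, as an engineer would, in place of code of your own. Each camera call takes 0.05 s, during which the arm holds its last target.

## Working session

There is one attempt and no reset: what is moved stays moved. The work goes in short steps, Python scripts to look and compute and a shell command to move; the robot and the scene stay as the last step left them, time stands still between calls to the robot, and variables do not carry over. Pictures are saved under pics/ and viewed, and the job is handed in when it is done.

```bash
mkdir -p pics; ls; python3 - <<'E'
from workcell import manip
import cv2
o=manip.get_obs()
print({k:(v if not hasattr(v,'tolist') else [round(float(x),4) for x in __import__('numpy').ravel(v)]) for k,v in o.items()})
for n in ["scene","side","wrist"]:
    im=manip.camera(n); cv2.imwrite(f"pics/{n}0.png",im)
    print(n,manip.camera_info(n))
E
```

```text
pics
{'clock': 0.0, 'joint_pos': [-1.1736, 0.3329, -0.0646, 1.461, 0.0216, 1.3499, -0.0885], 'joint_velocities': [0.0001, -0.0012, -0.0003, -0.001, 0.0014, 0.0002, -0.0001], 'tau': [-0.0005, -62.5445, 0.0487, -39.1597, 0.0162, 0.0099, 0.0], 'position': [0.2546, 0.5704, 0.2525], 'ee_rot': [0.2084, 0.978, -0.0007, -0.0001], 'ft_force': [-0.0707, 0.3618, 0.0707], 'torque': [0.0193, 0.0035, -0.0241], 'grip_width': 1.004378666518146}
scene {'K': array([[372.27552392,   0.        , 254.35033009],
       [  0.        , 372.27552392, 195.24422829],
       [  0.        ,   0.        ,   1.        ]]), 'k1': -0.0781511616065421, 'camera_from_world': array([[-0.72371018,  0.68993457,  0.0152923 ,  0.42298307],
       [ 0.45504613,  0.49374795, -0.74104384, -0.13815036],
       [-0.51882231, -0.52934228, -0.67128248,  1.10838162],
       [ 0.        ,  0.        ,  0.        ,  1.        ]])}
side {'K': array([[366.28332519,   0.        , 255.87896165],
       [  0.        , 366.28332519, 192.85942088],
       [  0.        ,   0.        ,   1.        ]]), 'k1': -0.10062571531187353, 'camera_from_world': array([[-0.73364915, -0.67937371,  0.01450122,  0.33394069],
       [-0.41058576,  0.42618154, -0.80609468,  0.31243148],
       [ 0.54145938, -0.59734467, -0.5916089 ,  0.53148416],
       [ 0.        ,  0.        ,  0.        ,  1.        ]])}
wrist {'K': array([[297.58640658,   0.        , 250.43461483],
       [  0.        , 297.58640658, 190.82837799],
       [  0.        ,   0.        ,   1.        ]]), 'k1': -0.04172892458502734, 'mount': array([[ 1.38479823e-03, -9.44874738e-01, -3.27429094e-01,
         8.40227726e-02],
       [ 9.99998689e-01,  1.03380960e-03,  1.24599751e-03,
        -1.07602078e-03],
       [-8.38812233e-04, -3.27430390e-01,  9.44874931e-01,
        -1.19959937e-01],
       [ 0.00000000e+00,  0.00000000e+00,  0.00000000e+00,
         1.00000000e+00]])}
```

View pics/scene0.png

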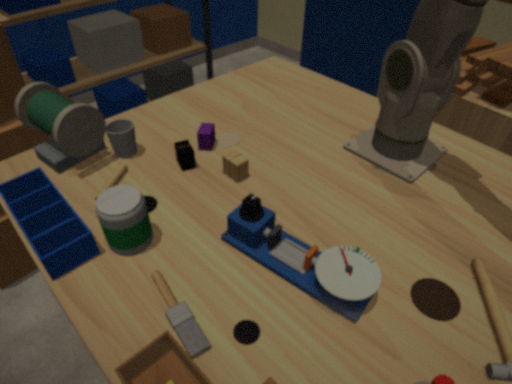

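View pics/side0.png

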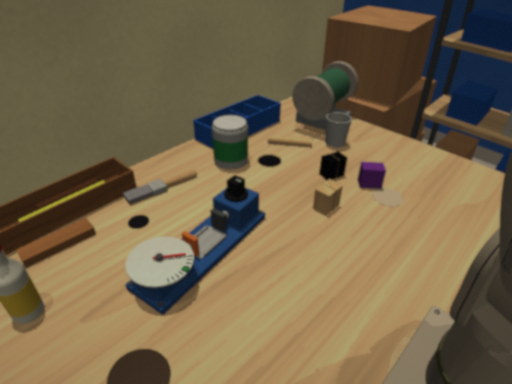

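View pics/wrist0.png

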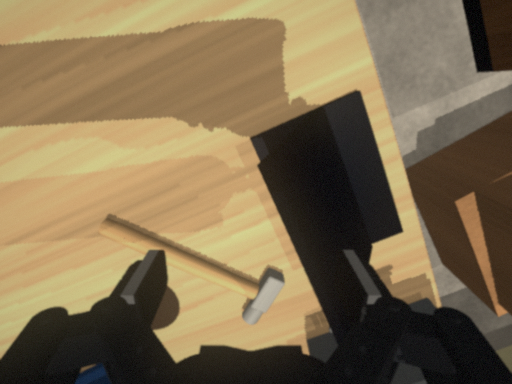

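```bash
cat > h.py <<'E'
import numpy as np, cv2
from workcell import manip
from scipy.spatial.transform import Rotation as R
def ray(n,uv,pose=None):
    c=manip.camera_info(n);K=c["K"];k=c["k1"]
    d=np.array([(uv[0]-K[0,2])/K[0,0],(uv[1]-K[1,2])/K[1,1]]);x=d.copy()
    for _ in range(30): x=d/(1+k*(x@x))
    v=np.r_[x,1.]
    if n=="wrist":
        T=np.eye(4);T[:3,:3]=R.from_quat(pose[1]).as_matrix();T[:3,3]=pose[0];W=T@c["mount"]
    else: W=np.linalg.inv(c["camera_from_world"])
    return W[:3,3],W[:3,:3]@v
def onz(n,uv,z,pose=None):
    o,v=ray(n,uv,pose);return o+v*(z-o[2])/v[2]
def tri(rs):
    A=np.zeros((3,3));b=np.zeros(3)
    for o,v in rs:
        v=v/np.linalg.norm(v);P=np.eye(3)-np.outer(v,v);A+=P;b+=P@o
    return np.linalg.solve(A,b)
def proj(n,p,pose=None):
    c=manip.camera_info(n);K=c["K"]
    if n=="wrist":
        T=np.eye(4);T[:3,:3]=R.from_quat(pose[1]).as_matrix();T[:3,3]=pose[0];M=np.linalg.inv(T@c["mount"])
    else: M=c["camera_from_world"]
    q=M[:3,:3]@np.asarray(p)+M[:3,3];s=q[:2]/q[2];s=s*(1+c["k1"]*(s@s))
    return K[:2,:2]@s+K[:2,2]
def pose():
    o=manip.get_obs();return np.array(o["position"]),np.array(o["ee_rot"])
def snap(n,f):
    p=pose();im=manip.camera(n);cv2.imwrite(f"pics/{f}.png",im);return p,im
def delta(tp,yaw,p=None):
    """tool-frame move to a TCP target, tool down, tool y axis at world angle yaw (mod pi)"""
    p=p or pose();M=R.from_quat(p[1]).as_matrix()
    ys=[]
    for yy in (yaw,yaw+np.pi):
        y=np.array([np.cos(yy),np.sin(yy),0]);z=np.array([0,0,-1.]);x=np.cross(y,z)
        r=R.from_matrix(M.T@np.c_[x,y,z]).as_rotvec();ys.append(r)
    r=min(ys,key=np.linalg.norm);s=M.T@(np.array(tp)-p[0])
    print("shift(tool) units",np.round(s/.08,3),"turn units",np.round(r/(np.pi/4),3),"other",np.round(max(ys,key=np.linalg.norm)/(np.pi/4),3))
E
python3 - <<'E'
from h import *
np.set_printoptions(precision=4,suppress=True)
for nm,a,b,z in [("black",(185,155),(333,165),.03),("purple",(206,137),(372,175),.03),("bare",(236,165),(327,197),.03),("knob",(251,205),(236,184),.11),("dialpiv",(348,272),(160,260),.07),("jaw",(271,236),(220,217),.045)]:
    print(nm,onz("scene",a,z),onz("side",b,z),tri([ray("scene",a),ray("side",b)]))
a=cv2.imread("pics/scene0.png")[100:320,160:400];b=cv2.imread("pics/side0.png")[130:320,110:400]
cv2.imwrite("pics/c1.png",cv2.resize(a,None,fx=3,fy=2.7,interpolation=2));cv2.imwrite("pics/c2.png",cv2.resize(b,None,fx=2.75,fy=3,interpolation=2))
E
```

```text
black [ 0.5028 -0.3626  0.03  ] [ 0.5067 -0.3691  0.03  ] [ 0.5036 -0.362   0.0327]
purple [ 0.4051 -0.394   0.03  ] [ 0.4027 -0.4007  0.03  ] [ 0.4025 -0.3985  0.029 ]
bare [ 0.4295 -0.2339  0.03  ] [ 0.4355 -0.2331  0.03  ] [ 0.4332 -0.2293  0.0338]
knob [ 0.5636 -0.0342  0.11  ] [ 0.5514 -0.0386  0.11  ] [ 0.5573 -0.0423  0.103 ]
dialpiv [0.5259 0.19   0.07  ] [0.5207 0.1877 0.07  ] [0.5231 0.1877 0.0669]
jaw [0.5505 0.0143 0.045 ] [0.5541 0.0096 0.045 ] [0.5512 0.0136 0.0474]
```

View pics/c1.png

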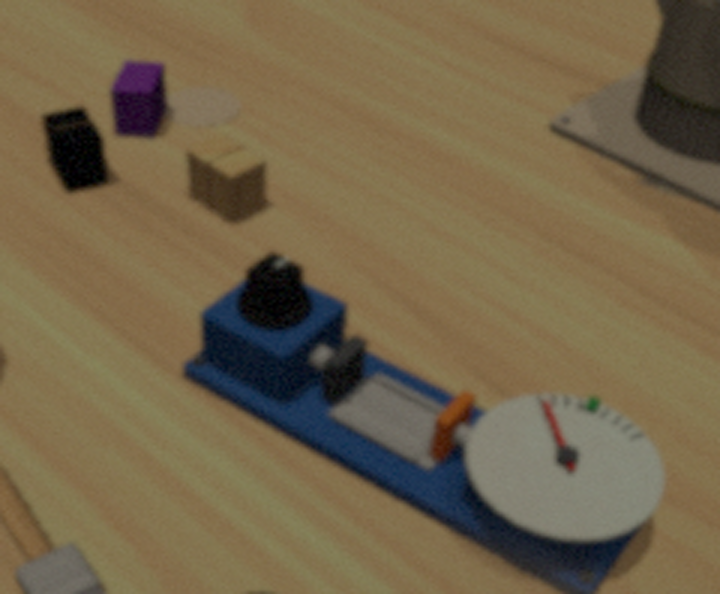

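View pics/c2.png

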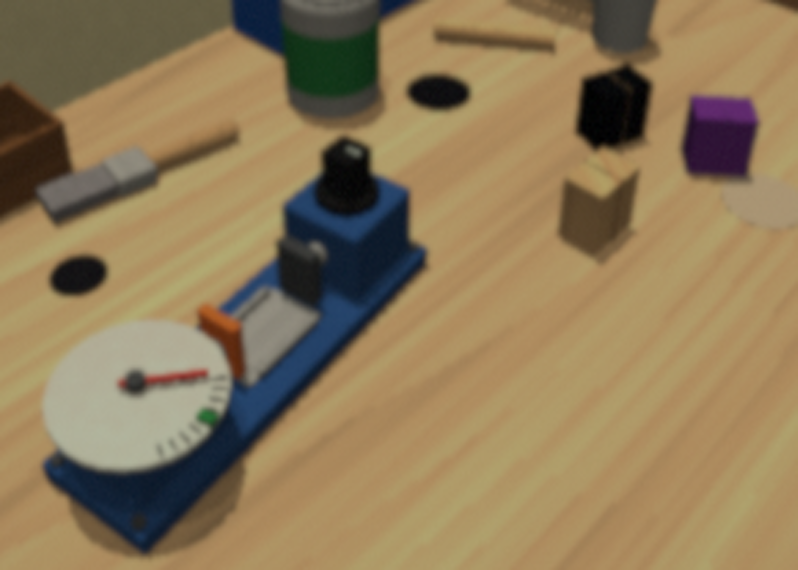

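Candidates: black block at scene (185,155), with pale seam; purple look-alike (206,137); bare block (236,165); black knob (251,205); flat black discs (247,331). The black one with the seam is the one wanted. First I go above the clamp for a measuring view.

```bash
python3 - <<'E'
from h import *
delta([.54,.04,.30],np.deg2rad(8.4))
delta([.45,.30,.30],np.deg2rad(8.4))
E
```

```text
shift(tool) units [-5.96  -4.602 -0.586] turn units [-1.000e-03  1.000e-03  1.279e+00] other [-1.000e-03 -1.000e-03 -2.721e+00]
shift(tool) units [-3.608 -2.093 -0.589] turn units [-1.000e-03  1.000e-03  1.279e+00] other [-1.000e-03 -1.000e-03 -2.721e+00]
```

```bash
python3 -m crank '[[1,[-0.45,-0.26,-0.07],[0,0,0]],[1,[-0.45,-0.26,-0.07],[0,0,0]],[1,[-0.45,-0.26,-0.07],[0,0,0]],[1,[-0.45,-0.26,-0.07],[0,0,0]],[1,[-0.45,-0.26,-0.07],[0,0,0]]]'
python3 -m crank '[[1,[-0.45,-0.26,-0.07],[0,0,0]],[1,[-0.45,-0.26,-0.07],[0,0,0]],[1,[-0.45,-0.26,-0.07],[0,0,0]],[1,[-0.34,-0.36,0],[0,0,0]],[1,[-0.34,-0.36,0],[0,0,0]]]'
python3 -m crank '[[1,[-0.34,-0.36,0],[0,0,0]],[1,[-0.34,-0.36,0],[0,0,0]],[1,[-0.34,-0.36,0],[0,0,0]],[1,[-0.34,-0.36,0],[0,0,0]],[1,[-0.34,-0.36,0],[0,0,0]]]'
python3 -m crank '[[1,[0,0,0],[0,0,0.16]],[1,[0,0,0],[0,0,0.16]],[1,[0,0,0],[0,0,0.16]],[1,[0,0,0],[0,0,0.16]],[1,[0,0,0],[0,0,0.16]]]'
python3 -m crank '[[1,[0,0,0],[0,0,0.16]],[1,[0,0,0],[0,0,0.16]],[1,[0,0,0],[0,0,0.16]],[1,[0,0,0],[0,0,0]],[1,[0,0,0],[0,0,0]]]'
python3 - <<'E'
from h import *
p,im=snap("wrist","w1");print(p)
E
```

```text
clock: 0.65
position: [0.3774, 0.4008, 0.2814]
ee_rot: [0.208, 0.978, -0.0, -0.0]
ft_force: [0.4, 1.1, -0.1]
grip_width: 1.002
clock: 1.15
position: [0.4766, 0.225, 0.298]
ee_rot: [0.208, 0.978, -0.0, -0.0]
ft_force: [0.0, -0.0, 0.2]
grip_width: 1.0
clock: 1.65
position: [0.5418, 0.0381, 0.298]
ee_rot: [0.208, 0.978, 0.0, -0.0]
ft_force: [0.5, 0.9, 0.9]
grip_width: 0.998
clock: 2.15
position: [0.5415, 0.0397, 0.2979]
ee_rot: [0.503, 0.864, -0.0, -0.0]
ft_force: [-0.4, 0.9, -0.4]
grip_width: 1.003
clock: 2.65
position: [0.5415, 0.0398, 0.298]
ee_rot: [0.652, 0.758, -0.0, -0.0]
ft_force: [0.8, 1.1, -0.1]
grip_width: 0.996
(array([0.54153205, 0.03977615, 0.29797391]), array([ 6.52303012e-01,  7.57958291e-01, -5.66610662e-05, -7.86963306e-05]))
```

View pics/w1.png

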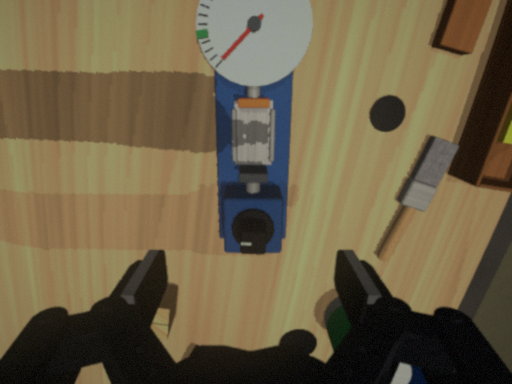

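```bash
python3 - <<'E'
from h import *
im=cv2.imread("pics/w1.png")
cv2.imwrite("pics/w1c.png",cv2.resize(im[0:260,190:325],None,fx=4.4,fy=2.3,interpolation=cv2.INTER_CUBIC)) if 0 else cv2.imwrite("pics/w1c.png",cv2.resize(im[85:255,185:320],None,fx=3.5,fy=3.5,interpolation=cv2.INTER_CUBIC))
hsv=cv2.cvtColor(im,cv2.COLOR_BGR2HSV)
for nm,lo,hi in [("orange",(3,150,120),(16,255,255)),("green",(45,80,40),(85,255,255)),("red",(170,100,60),(180,255,255)),("blue",(100,120,40),(125,255,255))]:
    m=cv2.inRange(hsv,lo,hi); m[260:]=0
    n,l,s,c=cv2.connectedComponentsWithStats(m)
    for i in range(1,n):
        if s[i,4]>15: print(nm,s[i],c[i])
E
```

```text
orange [238  99  31   8 240] [253.25       102.48333333]
green [196  30  12   9  79] [201.3164557   33.51898734]
blue [ 216   73   30  111 1553] [226.2060528  127.11010947]
blue [ 224   75   67  176 3323] [268.69334938 170.37285585]
```

View pics/w1c.png

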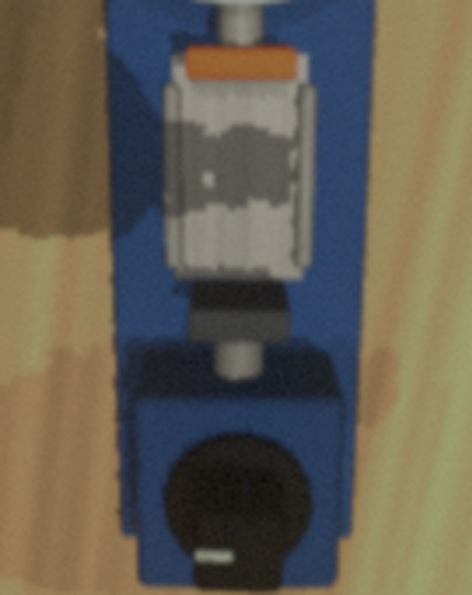

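```bash
python3 - <<'E'
from h import *
np.set_printoptions(precision=4,suppress=True)
im=cv2.imread("pics/w1.png").astype(float)
P=(np.array([0.54153205, 0.03977615, 0.29797391]),np.array([ 6.52303012e-01,  7.57958291e-01, -5.66610662e-05, -7.86963306e-05]))
sat=(im[:,:,0]-im[:,:,2])/(im.sum(2)/3+1)  # blueness
sat=cv2.GaussianBlur(sat,(1,5),0)
L=[];Rr=[]
for r in range(112,160,2):
    s=sat[r]
    th=.45
    c=253
    a=c
    while s[a]<th:a-=1
    a+= (s[a]-th)/(s[a]-s[a+1])
    b=c
    while s[b]<th:b+=1
    b-= (s[b]-th)/(s[b]-s[b-1])
    L.append(onz("wrist",(a,r),.022,P)[:2]);Rr.append(onz("wrist",(b,r),.022,P)[:2])
L=np.array(L);Rr=np.array(Rr)
for X in(L,Rr):
    vx,vy,x0,y0=cv2.fitLine(X.astype(np.float32),cv2.DIST_HUBER,0,.001,.001).ravel()
    print(np.rad2deg(np.arctan2(vy,vx)),x0,y0)
M=(L+Rr)/2;vx,vy,x0,y0=cv2.fitLine(M.astype(np.float32),cv2.DIST_HUBER,0,.001,.001).ravel()
yaw=np.arctan2(vy,vx);yaw+= np.pi if yaw<0 else 0
print("mid",np.rad2deg(yaw),x0,y0,"width",np.median(np.linalg.norm(L-Rr,axis=1)))
# pad top edges (pad top z = .02+.026+.0225=.0685)
for nm,uv,z in [("padface",(253.3,107.5),.0685),("padfar",(253.3,98.7),.0685),("jawtopface",(253,165.5),.0685),("jawback",(253,173.5),.0685),("bed far?",(253,99),.02),("bed near",(253,164.5),.02),
  ("knob disc c",(253,229),.083),("line l",(240.5,244),.117),("line r",(252,244),.117)]:
    print(nm,onz("wrist",uv,z,P))
E
```

```text
-81.645546 0.51196754 0.060129236
-81.64321 0.5704266 0.06655614
mid 98.34358 0.54137826 0.062138326 width 0.05877467403101876
padface [0.5354 0.1023 0.0685]
padfar [0.534  0.1118 0.0685]
jawtopface [0.5455 0.0352 0.0685]
jawback [0.547  0.0253 0.0685]
bed far? [0.5343 0.11   0.02  ]
bed near [0.5476 0.0246 0.02  ]
knob disc c [ 0.5572 -0.0416  0.083 ]
line l [ 0.5432 -0.0459  0.117 ]
line r [ 0.5561 -0.0439  0.117 ]
```

```bash
python3 - <<'E'
from h import *
delta([.495,-.30,.28],np.deg2rad(8.34))
E
```

```text
shift(tool) units [-4.113 -1.207  0.225] turn units [-0.    -0.     0.005] other [ 0.    -0.    -3.995]
```

```bash
python3 -m crank '[[1,[-0.45,-0.13,0.02],[0,0,0]],[1,[-0.45,-0.13,0.02],[0,0,0]],[1,[-0.45,-0.13,0.02],[0,0,0]],[1,[-0.45,-0.13,0.02],[0,0,0]],[1,[-0.45,-0.13,0.02],[0,0,0]]]'
python3 -m crank '[[1,[-0.45,-0.13,0.02],[0,0,0]],[1,[-0.45,-0.13,0.02],[0,0,0]],[1,[-0.45,-0.13,0.02],[0,0,0]],[1,[-0.45,-0.13,0.02],[0,0,0]],[1,[0,0,0],[0,0,0]]]'
python3 - <<'E'
from h import *
p,im=snap("wrist","w2");print(p[0].tolist(),p[1].tolist())
E
```

```text
clock: 3.2
position: [0.5158, -0.1474, 0.2901]
ee_rot: [0.653, 0.758, 0.0, 0.0]
ft_force: [0.7, -0.1, -0.1]
grip_width: 1.002
clock: 3.7
position: [0.4935, -0.3, 0.2836]
ee_rot: [0.656, 0.755, -0.001, 0.0]
ft_force: [0.4, 0.7, -0.2]
grip_width: 1.001
[0.49350106536793575, -0.2999760560358944, 0.2835919710613424] [0.6555586623265063, 0.7551431411651326, -0.0012258786508495213, 0.000416919022659688]
```

View pics/w2.png

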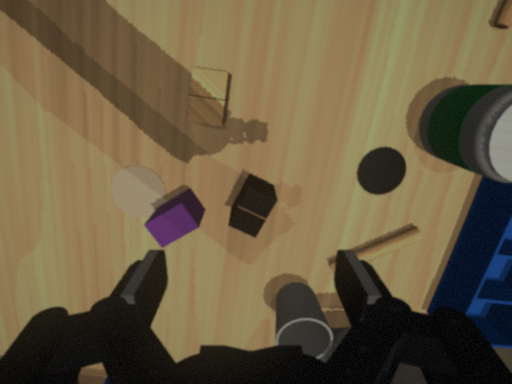

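```bash
python3 - <<'E'
from h import *
im=cv2.imread("pics/w2.png")
c=cv2.resize(im[155:255,130:300],None,fx=4.5,fy=4.5,interpolation=cv2.INTER_CUBIC)
cv2.imwrite("pics/w2c.png",cv2.convertScaleAbs(c,alpha=1.8))
E
```

```text
(no output)
```

View pics/w2c.png

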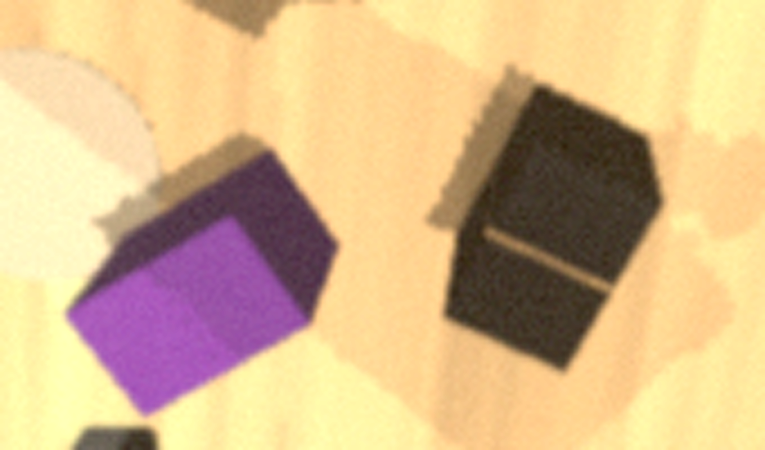

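```bash
python3 - <<'E'
from h import *
np.set_printoptions(precision=4,suppress=True)
P=(np.array([0.49350106536793575, -0.2999760560358944, 0.2835919710613424]),np.array([0.6555586623265063, 0.7551431411651326, -0.0012258786508495213, 0.000416919022659688]))
f=lambda u,v:onz("wrist",(130+(u+.5)/4.5-.5,155+(v+.5)/4.5-.5),.06,P)
a,b=f(486,231),f(610,289);bl,br,r=f(445,316),f(565,369),f(662,202)
print(a,b,bl,br,r)
for p,q in[(a,b),(bl,br),(br,r)]:
    d=q-p;print(np.linalg.norm(d),np.rad2deg(np.arctan2(d[1],d[0])))
c=(a+b)/2;c2=(bl+r)/2;print("centre",c,c2)
for u in [(68,316),(148,416),(310,322)]: print("purple",f(*u))
c=(c+c2)/2
yaw=np.arctan2((b-a)[1],(b-a)[0])
delta([c[0],c[1],.16],yaw); delta([c[0],c[1],.04],yaw)
E
```

```text
[ 0.4855 -0.3575  0.06  ] [ 0.5222 -0.37    0.06  ] [ 0.4773 -0.3849  0.06  ] [ 0.5134 -0.3967  0.06  ] [ 0.5322 -0.3422  0.06  ]
0.03876930029508258 -18.770861278724862
0.037957025253028465 -18.092971986774934
0.057666935548416454 70.97683713212145
centre [ 0.5039 -0.3638  0.06  ] [ 0.5048 -0.3635  0.06  ]
purple [ 0.371  -0.4004  0.06  ]
purple [ 0.3951 -0.4295  0.06  ]
purple [ 0.4396 -0.3923  0.06  ]
shift(tool) units [-0.838  0.002  1.544] turn units [-0.001  0.001  0.6  ] other [-0.002 -0.001 -3.4  ]
shift(tool) units [-0.837  0.003  3.044] turn units [-0.001  0.001  0.6  ] other [-0.002 -0.001 -3.4  ]
```

```bash
python3 -m crank '[[0.6,[-0.21,0,0.38],[0,0,0]],[0.6,[-0.21,0,0.38],[0,0,0]],[0.6,[-0.21,0,0.38],[0,0,0]],[0.6,[-0.21,0,0.38],[0,0,0]],[0.6,[0,0,0],[0,0,0.15]]]'
python3 -m crank '[[0.6,[0,0,0],[0,0,0.15]],[0.6,[0,0,0],[0,0,0.15]],[0.6,[0,0,0],[0,0,0.15]],[0.6,[0,0,0],[0,0,0]],[0.6,[0,0,0],[0,0,0]]]'
python3 - <<'E'
from h import *
delta([.5043,-.3637,.04],np.deg2rad(-18.6))
snap("wrist","w3")
E
```

```text
clock: 4.25
position: [0.5042, -0.3604, 0.1576]
ee_rot: [0.697, 0.717, -0.001, -0.003]
ft_force: [-0.7, 1.6, 1.3]
grip_width: 0.795
clock: 4.75
position: [0.5063, -0.36, 0.1619]
ee_rot: [0.811, 0.586, 0.0, -0.0]
ft_force: [0.8, 1.0, 0.3]
grip_width: 0.797
shift(tool) units [-0.053 -0.009  1.524] turn units [-0.    -0.001  0.006] other [ 1.000e-03 -0.000e+00 -3.994e+00]
```

View pics/w3.png

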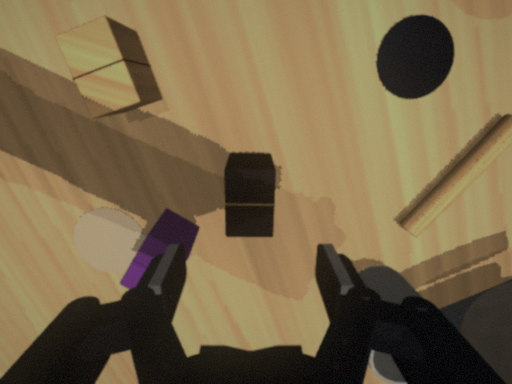

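The view shows the block's seam level at (249,204), between the fingers; the purple block at (165,245) is clear to the left. I descend and grip.

```bash
python3 -m crank '[[0.6,[-0.05,-0.01,0.4],[0,0,0]],[0.6,[0,0,0.4],[0,0,0]],[0.6,[0,0,0.35],[0,0,0]],[0.6,[0,0,0.25],[0,0,0]],[0.6,[0,0,0.12],[0,0,0]]]'
python3 -m crank '[[-1,[0,0,0],[0,0,0]],[-1,[0,0,0],[0,0,0]],[-1,[0,0,0],[0,0,0]],[-1,[0,0,0],[0,0,0]],[-1,[0,0,0],[0,0,0]]]' 40
python3 -c "
from h import *
print(pose()[0],manip.get_obs()['joint_pos'])"
```

```text
clock: 5.3
position: [0.5031, -0.3635, 0.0385]
ee_rot: [0.812, 0.584, -0.0, -0.001]
ft_force: [0.1, -1.0, 0.6]
grip_width: 0.799
clock: 5.8
position: [0.5043, -0.3648, 0.0415]
ee_rot: [0.812, 0.583, 0.0, 0.001]
ft_force: [-1.1, 0.4, 6.3]
grip_width: 0.464
[ 0.50434946 -0.36476201  0.04154629] [ 0.03127544  0.6162407   0.6883052   1.70494058 -0.45679634  0.98521695
  0.56173902]
```

```bash
python3 -m crank '[[-1,[0,0,-0.2],[0,0,0]],[-1,[0,0,-0.5],[0,0,0]],[-1,[0,0,-0.5],[0,0,0]],[-1,[0,0,-0.5],[0,0,0]],[-1,[0,0,-0.3],[0,0,0]]]'
python3 -m crank '[[-1,[0,0,0],[0,0,-0.12]],[-1,[0,0,0],[0,0,-0.12]],[-1,[0,0,0],[0,0,-0.12]],[-1,[0,0,0],[0,0,-0.12]],[-1,[0,0,0],[0,0,-0.12]]]'
python3 -c "
from h import *
delta([.5411,.0638,.20],np.deg2rad(8.34))"
```

```text
clock: 6.3
position: [0.504, -0.3653, 0.2048]
ee_rot: [0.813, 0.583, 0.001, 0.002]
ft_force: [0.3, 0.2, -1.6]
grip_width: 0.464
clock: 6.8
position: [0.5035, -0.3645, 0.2015]
ee_rot: [0.652, 0.758, 0.0, 0.0]
ft_force: [-0.3, 0.0, -1.1]
grip_width: 0.459
shift(tool) units [5.225 1.261 0.018] turn units [0.    0.    0.005] other [-0.000e+00  1.000e-03 -3.995e+00]
```

```bash
python3 -m crank '[[-1,[0.3,0.07,0],[0,0,0]],[-1,[0.45,0.11,0],[0,0,0]],[-1,[0.45,0.11,0],[0,0,0]],[-1,[0.45,0.11,0],[0,0,0]],[-1,[0.45,0.11,0],[0,0,0]]]'
python3 -m crank '[[-1,[0.45,0.11,0],[0,0,0]],[-1,[0.45,0.11,0],[0,0,0]],[-1,[0.45,0.11,0],[0,0,0]],[-1,[0.45,0.11,0],[0,0,0]],[-1,[0.45,0.11,0],[0,0,0]]]'
python3 -m crank '[[-1,[0.45,0.11,0],[0,0,0]],[-1,[0.3,0.07,0],[0,0,0]],[-1,[0.1,0.02,0.2],[0,0,0]],[-1,[0,0,0.4],[0,0,0]],[-1,[0,0,0],[0,0,0]]]'
python3 - <<'E'
from h import *
delta([.5411,.0638,.06],np.deg2rad(8.34))
for n in("scene","side","wrist"):
    p,im=snap(n,n+"4")
print(p[0].tolist(),p[1].tolist())
E
```

```text
clock: 7.3
position: [0.5194, -0.1911, 0.2014]
ee_rot: [0.654, 0.756, 0.0, 0.0]
ft_force: [0.5, -0.4, -0.6]
grip_width: 0.464
clock: 7.8
position: [0.5369, -0.0067, 0.2015]
ee_rot: [0.654, 0.756, 0.0, 0.0]
ft_force: [0.8, 0.6, -1.5]
grip_width: 0.46
clock: 8.3
position: [0.5409, 0.0615, 0.15]
ee_rot: [0.654, 0.757, -0.002, -0.001]
ft_force: [-0.9, -0.5, -1.5]
grip_width: 0.461
shift(tool) units [0.029 0.013 1.125] turn units [-0.007  0.001  0.001] other [-2.000e-03 -1.100e-02 -3.999e+00]
[0.5429715967852202, 0.06113036951196606, 0.15337890286894168] [0.6541053550504757, 0.7564033749623296, -0.00034445906404213914, -1.3705527357923696e-05]
```

View pics/wrist4.png

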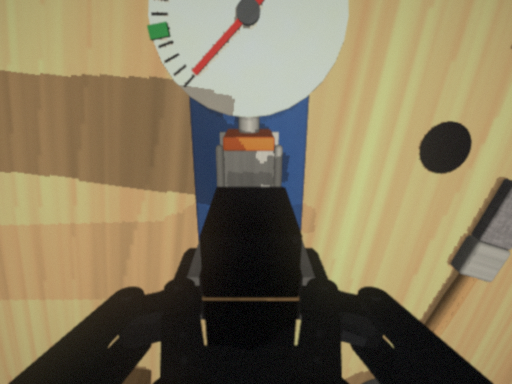

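View pics/scene4.png

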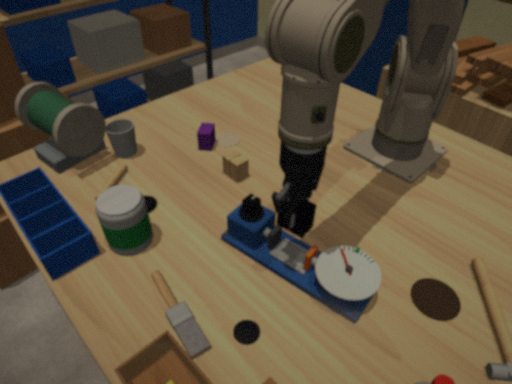

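View pics/side4.png

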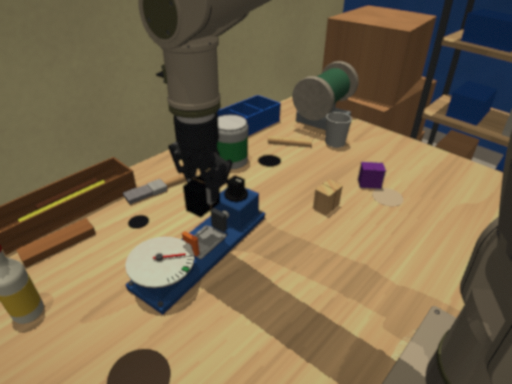

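```bash
cat > lat.py <<'E'
from h import *
def lat(f,P,rows,c=250,th=.45,ztop=None,seam=None):
    im=cv2.imread(f).astype(float)
    s0=cv2.GaussianBlur((im[:,:,0]-im[:,:,2])/(im.sum(2)/3+1),(1,5),0)
    M=R.from_quat(P[1]).as_matrix();mid=[];w=[]
    for r in rows:
        s=s0[r];a=c
        while s[a]<th:a-=1
        a+=(s[a]-th)/(s[a]-s[a+1]);b=c
        while s[b]<th:b+=1
        b-=(s[b]-th)/(s[b]-s[b-1])
        A=M.T@(onz("wrist",(a,r),.022,P)-P[0]);B=M.T@(onz("wrist",(b,r),.022,P)-P[0])
        mid.append((A+B)/2);w.append(np.linalg.norm(A-B))
    mid=np.array(mid)*1000
    k=np.polyfit(mid[:,0],mid[:,1],1)
    print("rail centre line: tool y(mm) at x=0:",k[1],"at mean x",mid[:,1].mean(),mid[:,0].mean(),"slope deg",np.rad2deg(np.arctan(k[0])),"w",np.median(w))
E
python3 - <<'E'
from lat import *
P=(np.array([0.5429715967852202, 0.06113036951196606, 0.15337890286894168]),np.array([0.6541053550504757, 0.7564033749623296, -0.00034445906404213914, -1.3705527357923696e-05]))
lat("pics/wrist4.png",P,range(154,184,2))
M=R.from_quat(P[1]).as_matrix()
im=cv2.imread("pics/wrist4.png")
for e in[(203,299.5),(298,299.5)]: print(M.T@(onz("wrist",e,P[0][2]+.0195,P)-P[0])*1000)
cv2.imwrite("pics/w4c.png",cv2.convertScaleAbs(cv2.resize(im[100:330,170:330],None,fx=3.5,fy=2.6,interpolation=cv2.INTER_CUBIC),alpha=1.7))
E
```

```text
rail centre line: tool y(mm) at x=0: -1.5142401086221664 at mean x -1.4519188825635645 17.414560018825544 slope deg 0.20504267578443244 w 0.05836528216347691
[  1.18636758 -19.6374748  -19.48992946]
[  1.22376295  19.48937327 -19.51103607]
```

View pics/w4c.png

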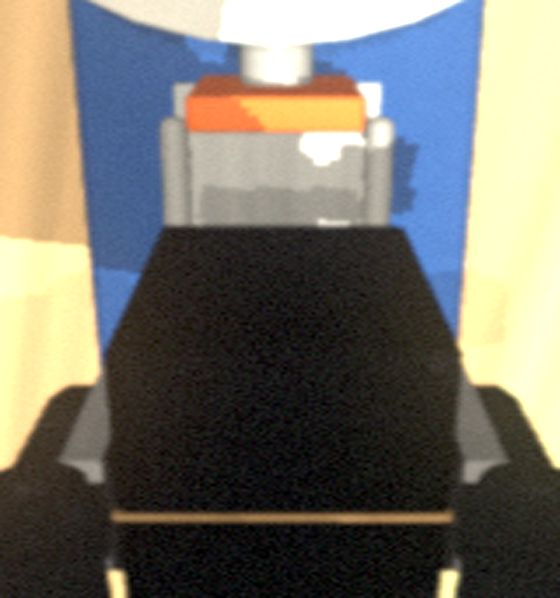

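```bash
python3 -m crank '[[-1,[0.02,-0.018,0.25],[0,0,0]],[-1,[0,0,0.3],[0,0,0]],[-1,[0,0,0.25],[0,0,0]],[-1,[0,0,0],[0,0,0]],[-1,[0,0,0],[0,0,0]]]'
python3 -m crank '[[-1,[0,0,0],[0,0,0]],[-1,[0,0,0],[0,0,0]],[-1,[0,0,0],[0,0,0]],[-1,[0,0,0],[0,0,0]],[-1,[0,0,0],[0,0,0]]]'
python3 - <<'E'
from lat import *
P,im=snap("wrist","wrist5");print(P[0],P[1])
M=R.from_quat(P[1]).as_matrix()
delta([.5411,.0638,.06],np.deg2rad(8.34))
print(R.from_matrix(M).as_euler('xyz',degrees=True))
cv2.imwrite("pics/w5c.png",cv2.convertScaleAbs(cv2.resize(im[70:330,170:330],None,fx=3.5,fy=2.3,interpolation=cv2.INTER_CUBIC),alpha=1.7))
E
```

```text
clock: 8.95
position: [0.5423, 0.0629, 0.0901]
ee_rot: [0.654, 0.757, 0.001, 0.0]
ft_force: [0.8, 0.3, -1.6]
grip_width: 0.464
clock: 9.45
position: [0.5415, 0.0632, 0.0887]
ee_rot: [0.654, 0.757, 0.0, 0.0]
ft_force: [0.1, 0.9, -1.3]
grip_width: 0.463
[0.54148987 0.06322377 0.08865284] [6.53740144e-01 7.56719107e-01 1.32945733e-04 1.62446614e-05]
shift(tool) units [ 0.008 -0.003  0.357] turn units [ 0. -0.  0.] other [ 0.  0. -4.]
[ 1.79987255e+02 -8.55074387e-03  9.83516203e+01]
```

View pics/w5c.png

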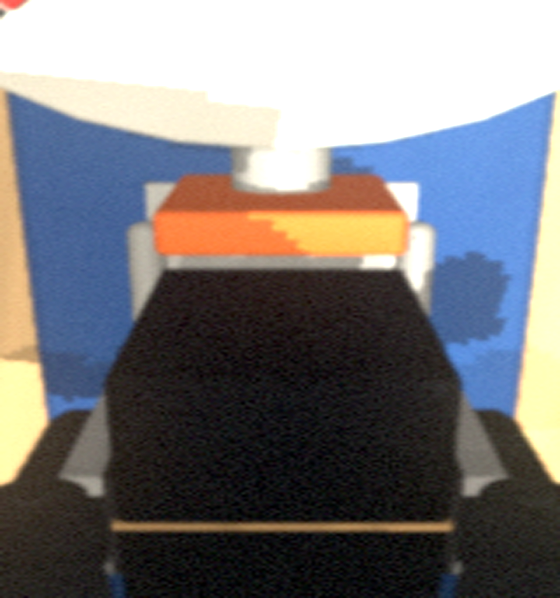

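```bash
python3 -m crank '[[-1,[0.005,-0.003,0.08],[0,0,0]],[-1,[0,0,0.08],[0,0,0]],[-1,[0,0,0.07],[0,0,0]],[-1,[0,0,0.04],[0,0,0]],[-1,[0,0,0.02],[0,0,0]]]'
python3 -m crank '[[-1,[0,0,0.015],[0,0,0]],[-1,[0,0,0],[0,0,0]],[-1,[0,0,0.015],[0,0,0]],[-1,[0,0,0],[0,0,0]],[-1,[0,0,0],[0,0,0]]]'
```

```text
clock: 10.0
position: [0.5409, 0.0634, 0.0647]
ee_rot: [0.654, 0.757, -0.0, -0.0]
ft_force: [-0.2, -0.3, -1.8]
grip_width: 0.461
clock: 10.5
position: [0.5412, 0.0635, 0.063]
ee_rot: [0.654, 0.757, 0.0, -0.0]
ft_force: [0.2, -0.4, -1.1]
grip_width: 0.464
```

```bash
python3 -m crank '[[-1,[0,0,0.015],[0,0,0]],[-1,[0,0,0],[0,0,0]],[-1,[0,0,0.012],[0,0,0]],[-1,[0,0,0],[0,0,0]],[-1,[0,0,0],[0,0,0]]]'
```

```text
clock: 11.0
position: [0.5412, 0.0636, 0.0615]
ee_rot: [0.654, 0.757, 0.0, -0.0]
ft_force: [-4.8, 0.1, 9.4]
grip_width: 0.468
```

Contact force is about 10 N at TCP z 0.0615, which matches the block standing on the 20 mm bed. I release it and look.

```bash
python3 -m crank '[[-0.05,[0,0,-0.005],[0,0,0]],[0.1,[0,0,0],[0,0,0]],[0.3,[0,0,0],[0,0,0]],[0.6,[0,0,0],[0,0,0]],[0.6,[0,0,0],[0,0,0]]]'
python3 -m crank '[[0.6,[0,0,-0.3],[0,0,0]],[0.6,[0,0,-0.6],[0,0,0]],[0.6,[0,0,-0.6],[0,0,0]],[0.6,[0,0,-0.5],[0,0,0]],[0.6,[0,0,0],[0,0,0]]]'
python3 - <<'E'
from lat import *
P,im=snap("wrist","wrist6");print(P[0].tolist(),P[1].tolist())
cv2.imwrite("pics/w6c.png",cv2.convertScaleAbs(cv2.resize(im[0:384,150:350],None,fx=2.5,fy=1.5,interpolation=cv2.INTER_CUBIC),alpha=1.5))
E
```

```text
clock: 11.5
position: [0.5411, 0.0635, 0.0611]
ee_rot: [0.654, 0.757, -0.0, -0.0]
ft_force: [0.2, -0.2, -0.2]
grip_width: 0.8
clock: 12.0
position: [0.5437, 0.0637, 0.2268]
ee_rot: [0.654, 0.757, 0.004, 0.002]
ft_force: [-0.6, -0.7, 0.6]
grip_width: 0.8
[0.5437318401877815, 0.06367931709810362, 0.22684849739740617] [0.653903905910516, 0.7565636603830304, 0.004001245397495603, 0.0022582422524965863]
```

View pics/wrist6.png

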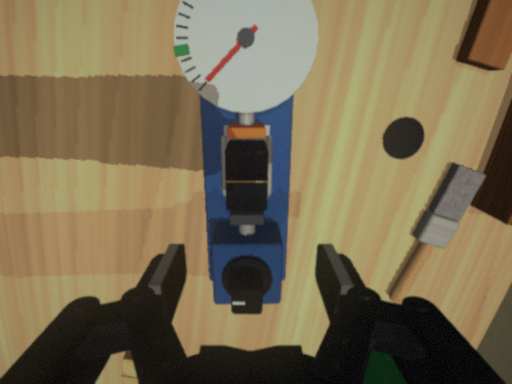

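```bash
python3 - <<'E'
from h import *
np.set_printoptions(precision=4,suppress=True)
P=([0.5437318401877815, 0.06367931709810362, 0.22684849739740617],[0.653903905910516, 0.7565636603830304, 0.004001245397495603, 0.0022582422524965863])
print(manip.get_obs()['joint_pos'],pose())
im=cv2.imread("pics/wrist6.png")
cv2.imwrite("pics/w6k.png",cv2.convertScaleAbs(cv2.resize(im[210:320,200:300],None,fx=5,fy=5,interpolation=cv2.INTER_CUBIC),alpha=2.2))
k=.1078
print(np.array([.5411,.0638])-k*np.array([-.1451,.9894]))
E
```

```text
[-0.647   0.1781  0.5037  1.7415 -0.0918  1.2399  0.0251] (array([0.5425, 0.0637, 0.2237]), array([0.6538, 0.7567, 0.0023, 0.0012]))
[ 0.5567 -0.0429]
```

View pics/w6k.png

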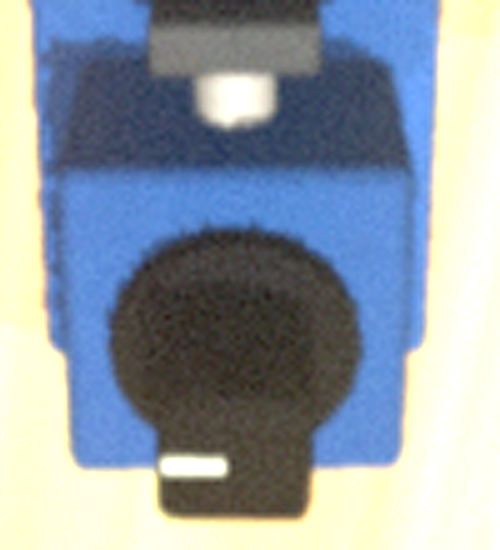

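```bash
python3 -c "
from h import *
delta([.5567,-.0429,.17],np.deg2rad(8.34))"
```

```text
shift(tool) units [-1.345 -0.021  0.67 ] turn units [ 0.007 -0.002  0.   ] other [ 2.e-03  1.e-02 -4.e+00]
```

```bash
python3 -m crank '[[0.7,[-0.27,0,0],[0,0,0]],[0.7,[-0.36,0,0],[0,0,0]],[0.7,[-0.36,-0.01,0.2],[0,0,0]],[0.7,[-0.26,-0.01,0.2],[0,0,0]],[0.7,[-0.1,0,0.27],[0,0,0]]]'
python3 -m crank '[[0.7,[0,0,0],[0,0,0]],[0.7,[0,0,0],[0,0,0]],[0.7,[0,0,0],[0,0,0]],[0.7,[0,0,0],[0,0,0]],[0.7,[0,0,0],[0,0,0]]]'
python3 - <<'E'
from h import *
delta([.5567,-.0429,.109],np.deg2rad(8.34))
P,im=snap("wrist","wrist7");print(P[0].tolist(),P[1].tolist())
cv2.imwrite("pics/w7.png",cv2.convertScaleAbs(im,alpha=1.5))
E
```

```text
clock: 12.55
position: [0.5548, -0.0464, 0.1662]
ee_rot: [0.655, 0.756, -0.001, 0.0]
ft_force: [0.9, 0.4, 0.2]
grip_width: 0.853
clock: 13.05
position: [0.5556, -0.043, 0.1682]
ee_rot: [0.653, 0.757, 0.001, 0.0]
ft_force: [-1.3, -1.4, 0.2]
grip_width: 0.852
shift(tool) units [-0.001  0.013  0.74 ] turn units [ 0.001 -0.     0.001] other [ 1.000e-03  2.000e-03 -3.999e+00]
[0.5555684837060544, -0.04296491220261584, 0.1681757614453424] [0.6534200918417845, 0.7569952812412245, 0.000512143430622232, 0.0002558614857076871]
```

View pics/w7.png

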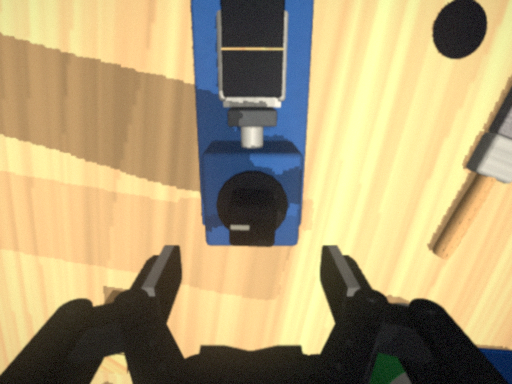

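```bash
python3 - <<'E'
from h import *
np.set_printoptions(precision=2,suppress=True)
P=(np.array([0.5555684837060544, -0.04296491220261584, 0.1681757614453424]),np.array([0.6534200918417845, 0.7569952812412245, 0.000512143430622232, 0.0002558614857076871]))
M=R.from_quat(P[1]).as_matrix()
for nm,uv,z in[("line L",(230,227.5),.117),("line R",(249.5,227.5),.117),("grip L",(231.5,232),.117),("grip R",(274.5,232),.117),("discL",(217,207),.083),("discR",(288,207),.083),("disctop",(252,170.5),.083),("gripbot",(253,245),.117)]:
    print(nm,1000*(M.T@(onz("wrist",uv,z,P)-P[0])))
E
```

```text
line L [ -0.53 -13.02  51.16]
line R [-0.52 -0.62 51.17]
grip L [ -3.71 -12.13  51.16]
grip R [-3.71 15.37 51.19]
discL [ -0.33 -24.85  85.15]
discR [-0.31 27.96 85.21]
disctop [27.73  1.08 85.18]
gripbot [-13.11   1.66  51.17]
```

```bash
python3 -m crank '[[0.7,[0,0.02,0.2],[0,0,0]],[0.7,[0,0,0.2],[0,0,0]],[0.7,[0,0,0.17],[0,0,0]],[0.7,[0,0,0.12],[0,0,0]],[0.7,[0,0,0.05],[0,0,0]]]'
python3 -m crank '[[-1,[0,0,0],[0,0,0]],[-1,[0,0,0],[0,0,0]],[-1,[0,0,0],[0,0,0]],[-1,[0,0,0],[0,0,0]],[-1,[0,0,0],[0,0,0]]]' 60
```

```text
clock: 13.6
position: [0.5564, -0.0433, 0.1074]
ee_rot: [0.654, 0.757, -0.0, -0.0]
ft_force: [0.9, 0.9, 0.1]
grip_width: 0.847
clock: 14.1
position: [0.5568, -0.0434, 0.1092]
ee_rot: [0.654, 0.757, 0.0, -0.0]
ft_force: [-4.6, 0.4, 7.1]
grip_width: 0.344
```

```bash
python3 -m crank '[[-1,[0,0,0],[0,0,0.12]],[-1,[0,0,0],[0,0,0.16]],[-1,[0,0,0],[0,0,0.16]],[-1,[0,0,0],[0,0,0.16]],[-1,[0,0,0],[0,0,0.16]]]'
python3 -c "
from h import *
o=manip.get_obs();print(o['torque'],o['joint_pos'])"
```

```text
clock: 14.6
position: [0.5562, -0.0434, 0.1092]
ee_rot: [0.849, 0.529, -0.0, -0.001]
ft_force: [-8.8, 2.1, 10.6]
grip_width: 0.339
[0.03532091 1.81937674 0.24446167] [-0.5536298   0.3633123   0.65742714  1.83401827 -0.25685467  1.03149752
 -0.25034303]
```

```bash
python3 -m crank '[[-1,[0,0,0],[0,0,0.16]],[-1,[0,0,0],[0,0,0.16]],[-1,[0,0,0],[0,0,0.16]],[-1,[0,0,0],[0,0,0.16]],[-1,[0,0,0],[0,0,0.16]]]'
python3 -m crank '[[-1,[0,0,0],[0,0,0.16]],[-1,[0,0,0],[0,0,0.16]],[-1,[0,0,0],[0,0,0.12]],[-1,[0,0,0],[0,0,0]],[-1,[0,0,0],[0,0,0]]]'
python3 - <<'E'
from h import *
o=manip.get_obs();print(o['torque'],o['joint_pos']);print(R.from_quat(o['ee_rot']).as_euler('xyz',degrees=True))
for n in("scene","side"): snap(n,n+"8")
a=cv2.imread("pics/scene8.png")[180:320,210:390];b=cv2.imread("pics/side8.png")[160:310,110:290]
cv2.imwrite("pics/c8.png",np.hstack([cv2.resize(a,(400,330),interpolation=2),cv2.resize(b,(400,330),interpolation=2)]))
E
```

```text
clock: 15.1
position: [0.5557, -0.0428, 0.1092]
ee_rot: [0.971, 0.241, -0.001, -0.001]
ft_force: [-12.3, 3.0, 13.9]
grip_width: 0.342
clock: 15.6
position: [0.5556, -0.0424, 0.1092]
ee_rot: [0.997, 0.073, -0.001, -0.001]
ft_force: [-14.2, 4.3, 16.9]
grip_width: 0.342
[ 0.74036081  2.78744941 -0.1826148 ] [-0.70431253  0.41711577  0.85358274  1.84067251 -0.36225471  1.05047574
 -1.13303918]
[-1.79825699e+02  1.54948104e-01  8.35321258e+00]
```

View pics/c8.png

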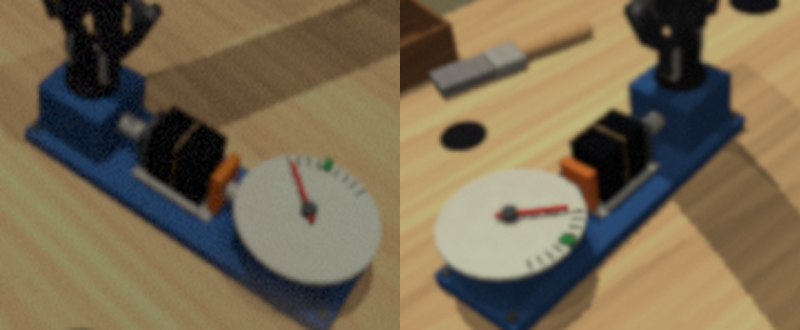

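```bash
python3 -m crank '[[0.7,[0,0,0],[0,0,0]],[0.7,[0,0,0],[0,0,0]],[0.7,[0,0,0],[0,0,0]],[0.7,[0,0,0],[0,0,0]],[0.7,[0,0,0],[0,0,-0.1]]]'
python3 -m crank '[[0.7,[0,0,0],[0,0,-0.17]],[0.7,[0,0,0],[0,0,-0.17]],[0.7,[0,0,0],[0,0,-0.17]],[0.7,[0,0,0],[0,0,-0.17]],[0.7,[0,0,0],[0,0,-0.17]]]'
python3 -m crank '[[0.7,[0,0,0],[0,0,-0.17]],[0.7,[0,0,0],[0,0,-0.17]],[0.7,[0,0,0],[0,0,-0.17]],[0.7,[0,0,0],[0,0,-0.17]],[0.7,[0,0,0],[0,0,-0.17]]]'
python3 -m crank '[[0.7,[0,0,0],[0,0,-0.17]],[0.7,[0,0,0],[0,0,-0.03]],[0.7,[0,0,0],[0,0,0]],[0.7,[0,0,0],[0,0,0]],[0.7,[0,0,0],[0,0,0]]]'
python3 - <<'E'
from h import *
o=manip.get_obs();print(o['torque'],o['joint_pos']);print(R.from_quat(o['ee_rot']).as_euler('xyz',degrees=True))
delta([.5567,-.0432,.109],np.deg2rad(8.34))
E
```

```text
clock: 16.2
position: [0.5569, -0.0434, 0.1083]
ee_rot: [0.994, 0.112, -0.0, 0.0]
ft_force: [-0.6, -0.4, 0.3]
grip_width: 0.85
clock: 16.7
position: [0.5569, -0.0435, 0.1083]
ee_rot: [0.901, 0.434, 0.0, 0.0]
ft_force: [0.9, -0.1, -0.3]
grip_width: 0.852
clock: 17.2
position: [0.5569, -0.0435, 0.1083]
ee_rot: [0.709, 0.705, 0.0, 0.0]
ft_force: [1.0, -0.4, 0.2]
grip_width: 0.848
clock: 17.7
position: [0.5568, -0.0433, 0.1083]
ee_rot: [0.655, 0.756, -0.0, -0.0]
ft_force: [-0.7, -0.8, -0.3]
grip_width: 0.847
[ 0.00754228 -0.06812326  0.06158536] [-0.46051075  0.34423836  0.54126009  1.82984447 -0.20510615  1.02314367
  0.30607079]
[-1.79997675e+02 -9.93756083e-04  9.82348461e+01]
shift(tool) units [ 0.002 -0.001 -0.009] turn units [-0.    -0.    -0.002] other [-0.     0.     3.998]
```

```bash
python3 -m crank '[[0.7,[0.01,-0.012,0],[0,0,0]],[-1,[0,0,0],[0,0,0]],[-1,[0,0,0],[0,0,0]],[-1,[0,0,0],[0,0,0]],[-1,[0,0,0],[0,0,0]]]' 60
python3 -m crank '[[-1,[0,0,0],[0,0,0]],[-1,[0,0,0],[0,0,0.12]],[-1,[0,0,0],[0,0,0.16]],[-1,[0,0,0],[0,0,0.16]],[-1,[0,0,0],[0,0,0.16]]]'
python3 -m crank '[[-1,[0,0,0],[0,0,0.16]],[-1,[0,0,0],[0,0,0.16]],[-1,[0,0,0],[0,0,0.16]],[-1,[0,0,0],[0,0,0]],[-1,[0,0,0],[0,0,0]]]'
python3 - <<'E'
from h import *
o=manip.get_obs();print(o['torque']);print(R.from_quat(o['ee_rot']).as_euler('xyz',degrees=True))
for n in("scene","side"): snap(n,n+"9")
a=cv2.imread("pics/scene9.png")[180:320,210:390];b=cv2.imread("pics/side9.png")[160:310,110:290]
cv2.imwrite("pics/c9.png",np.hstack([cv2.resize(a,(400,330),interpolation=2),cv2.resize(b,(400,330),interpolation=2)]))
E
```

```text
clock: 18.2
position: [0.5565, -0.0425, 0.1088]
ee_rot: [0.654, 0.757, 0.001, 0.001]
ft_force: [3.0, 0.9, 1.3]
grip_width: 0.338
clock: 18.7
position: [0.5563, -0.0425, 0.1088]
ee_rot: [0.814, 0.581, 0.001, 0.0]
ft_force: [3.2, 0.3, 3.8]
grip_width: 0.342
clock: 19.2
position: [0.5563, -0.0424, 0.1087]
ee_rot: [0.906, 0.422, 0.001, 0.0]
ft_force: [1.7, 1.9, 5.4]
grip_width: 0.344
[ 0.35336265 -0.43454255 -0.22022798]
[ 1.79964822e+02 -5.68174314e-02  4.99576763e+01]
```

View pics/c9.png

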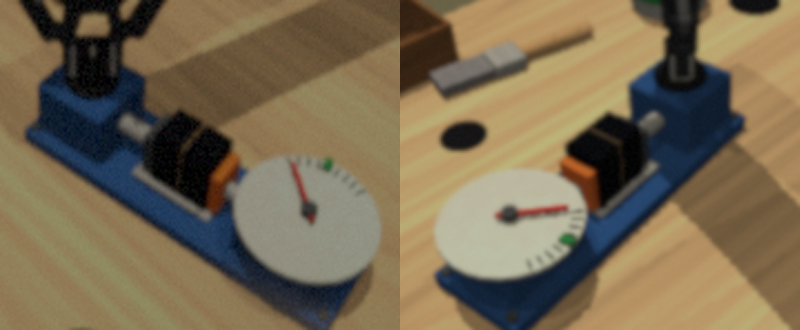

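```bash
cat > dial.py <<'E'
from h import *
def dial(f,n,P,z,box,zg=None):
    im=cv2.imread(f);x0,y0,x1,y1=box
    c=im[y0:y1,x0:x1].astype(float);B,G,Rd=c[...,0],c[...,1],c[...,2]
    mr=(Rd>1.6*G)&(Rd>1.6*B)&(Rd>60);mg=(G>1.25*Rd)&(G>1.25*B)&(G>30)
    yy,xx=np.nonzero(mr);gy,gx=np.nonzero(mg)
    pr=np.array([onz(n,(a+x0,b+y0),z,P)[:2] for a,b in zip(xx,yy)]);pg=np.array([onz(n,(a+x0,b+y0),zg or z,P)[:2] for a,b in zip(gx,gy)])
    return pr,pg
E
python3 - <<'E'
from dial import *
np.set_printoptions(precision=4,suppress=True)
P=([0.5437318401877815, 0.06367931709810362, 0.22684849739740617],[0.653903905910516, 0.7565636603830304, 0.004001245397495603, 0.0022582422524965863])
z=.07
pr,pg=dial("pics/wrist6.png","wrist",P,z,(170,0,325,115))
print(len(pr),len(pg),pg.mean(0))
piv=onz("wrist",(246,37.3),z,P)[:2];print("piv",piv)
vx,vy,x0,y0=cv2.fitLine(pr.astype(np.float32),cv2.DIST_HUBER,0,.001,.001).ravel()
d=np.linalg.norm(pr-piv,axis=1);print("len",d.max());tip=pr[np.argmax(d)]
pa=np.arctan2(vy,vx); 
if np.dot((vx,vy),tip-piv)<0: pa+=np.pi
g=pg.mean(0)-piv;print("gdist",np.linalg.norm(g))
print("pointer",pa,"offset of line from piv",(piv[0]-x0)*vy-(piv[1]-y0)*vx,"green",np.arctan2(*g[::-1]),"diff cw",(pa-np.arctan2(*g[::-1])+np.pi)%(2*np.pi)-np.pi)
E
```

```text
248 141 [0.4703 0.1699]
piv [0.5239 0.1874]
len 0.048468659195267765
gdist 0.05643826054422313
pointer 4.0710707 offset of line from piv 0.000358118418806435 green -2.8274586735165057 diff cw 0.6153440374184633
```

```bash
python3 -m crank '[[-1,[0,0,0],[0,0,0.12]],[-1,[0,0,0],[0,0,0.12]],[-1,[0,0,0],[0,0,0.12]],[-1,[0,0,0],[0,0,0]],[-1,[0,0,0],[0,0,0]]]'
cat > look.py <<'E'
from dial import *
import sys
t=sys.argv[1]
o=manip.get_obs();print("moment",o['torque'],"yaw",R.from_quat(o['ee_rot']).as_euler('xyz',degrees=True)[2])
z=.07
for n,box in(("scene",(305,235,390,305)),("side",(120,230,205,295))):
    snap(n,n+t);pr,pg=dial(f"pics/{n}{t}.png",n,None,z,box)
    vx,vy,x0,y0=cv2.fitLine(pr.astype(np.float32),cv2.DIST_HUBER,0,.001,.001).ravel()
    piv=np.array([.5239,.1874]);tip=pr[np.argmax(np.linalg.norm(pr-piv,axis=1))];pa=np.arctan2(vy,vx)
    if np.dot((vx,vy),tip-piv)<0: pa+=np.pi
    g=pg.mean(0)-piv if len(pg) else np.zeros(2)
    f=lambda a:(a+np.pi)%(2*np.pi)-np.pi
    print(n,len(pr),len(pg),"pointer cw of rest",f(4.071-pa),"to go (green seen)",f(pa-np.arctan2(g[1],g[0])),"to go(w6 green)",f(pa+2.8275),"green ang",np.arctan2(g[1],g[0]))
a=cv2.imread(f"pics/scene{t}.png")[180:320,210:390];b=cv2.imread(f"pics/side{t}.png")[160:310,110:290]
cv2.imwrite(f"pics/c{t}.png",np.hstack([cv2.resize(a,(400,330),interpolation=2),cv2.resize(b,(400,330),interpolation=2)]))
E
python3 look.py 10
```

```text
clock: 19.8
position: [0.5562, -0.0423, 0.1087]
ee_rot: [0.957, 0.29, 0.001, -0.0]
ft_force: [2.5, 1.9, 5.4]
grip_width: 0.344
moment [ 0.48424072 -0.3736105  -0.12104035] yaw 33.74739667137802
scene 213 12 pointer cw of rest 0.58502936 to go (green seen) 0.04075727245432148 to go(w6 green) 0.030285597 green ang -2.837971844083981
side 259 29 pointer cw of rest -1.0360634 to go (green seen) 1.6235470440766226 to go(w6 green) 1.6513789 green ang -2.7996685173890006
```

View pics/c10.png

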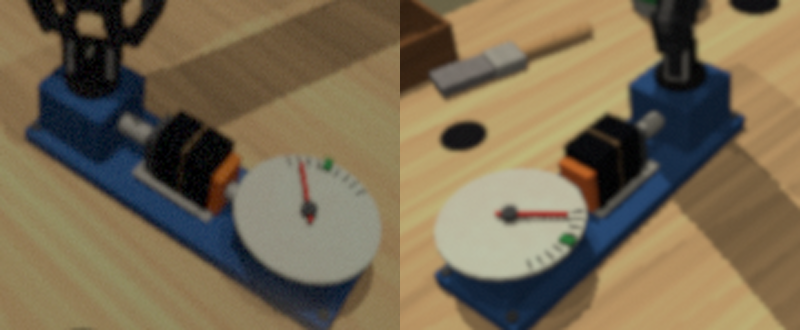

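```bash
sed -i 's/mr=.*;mg=/mr=(Rd>1.6*G)\&(Rd>1.6*B)\&(Rd>50)\&(G<1.45*B+4);mg=/' dial.py
sed -i 's/    vx,vy,x0,y0=/    pr=pr[np.linalg.norm(pr-np.array([.5239,.1874]),axis=1)<.051];vx,vy,x0,y0=/' look.py
cat > chk.py <<'E'
E
python3 - <<'E'
from dial import *
f=lambda a:(a+np.pi)%(2*np.pi)-np.pi
piv=np.array([.5239,.1874])
for t in ("0","8","9","10"):
  for n,box in(("scene",(305,235,390,305)),("side",(120,230,205,295))):
    pr,pg=dial(f"pics/{n}{t}.png",n,None,.07,box);pr=pr[np.linalg.norm(pr-piv,axis=1)<.051]
    vx,vy,x0,y0=cv2.fitLine(pr.astype(np.float32),cv2.DIST_HUBER,0,.001,.001).ravel()
    pa=np.arctan2(vy,vx)
    if np.dot((vx,vy),pr.mean(0)-piv)<0: pa+=np.pi
    g=pg.mean(0)-piv
    print(t,n,len(pr),len(pg),"cw of rest",f(4.071-pa),"to go",f(pa-np.arctan2(g[1],g[0])))
E
```

```text
0 scene 34 12 cw of rest 0.005947113 to go 0.6198395230494143
0 side 48 28 cw of rest -0.0028624535 to go 0.5931525333454086
8 scene 32 12 cw of rest 0.028054714 to go 0.5977319218836428
8 side 47 29 cw of rest -0.00060892105 to go 0.5880922304425695
9 scene 32 11 cw of rest 0.028054714 to go 0.6023249282673042
9 side 48 28 cw of rest -0.0028624535 to go 0.5931525333454086
10 scene 32 12 cw of rest 0.1553719 to go 0.4704147317133547
10 side 55 29 cw of rest 0.14749098 to go 0.43999233115057734
```

```bash
python3 -m crank '[[-1,[0,0,0],[0,0,0.12]],[-1,[0,0,0],[0,0,0.12]],[-1,[0,0,0],[0,0,0.12]],[-1,[0,0,0],[0,0,0]],[-1,[0,0,0],[0,0,0]]]'
python3 look.py 11
```

```text
clock: 20.4
position: [0.5562, -0.0423, 0.1087]
ee_rot: [0.988, 0.153, 0.0, -0.0]
ft_force: [1.5, 1.9, 7.0]
grip_width: 0.344
moment [ 0.57250974 -0.31039266 -0.15446695] yaw 17.54976065784735
scene 25 11 pointer cw of rest 0.46429324 to go (green seen) 0.16608640096933058 to go(w6 green) 0.15102172 green ang -2.8425648504676424
side 49 31 pointer cw of rest 0.47953367 to go (green seen) 0.10529996702698163 to go(w6 green) 0.13578105 green ang -2.7970188473572026
```

```bash
python3 -m crank '[[0.7,[0,0,0],[0,0,0]],[0.7,[0,0,0],[0,0,0]],[0.7,[0,0,0],[0,0,0]],[0.7,[0,0,0],[0,0,0]],[0.7,[0,0,0],[0,0,-0.1]]]'
python3 -m crank '[[0.7,[0,0,0],[0,0,-0.17]],[0.7,[0,0,0],[0,0,-0.17]],[0.7,[0,0,0],[0,0,-0.17]],[0.7,[0,0,0],[0,0,-0.17]],[0.7,[0,0,0],[0,0,-0.17]]]'
python3 -m crank '[[0.7,[0,0,0],[0,0,-0.17]],[0.7,[0,0,0],[0,0,-0.17]],[0.7,[0,0,0],[0,0,-0.17]],[0.7,[0,0,0],[0,0,-0.17]],[0.7,[0,0,0],[0,0,-0.17]]]'
python3 -m crank '[[0.7,[0,0,0],[0,0,-0.17]],[0.7,[0,0,0],[0,0,-0.03]],[0.7,[0,0,0],[0,0,0]],[0.7,[0,0,0],[0,0,0]],[0.7,[0,0,0],[0,0,0]]]'
python3 look.py 12
python3 -m crank '[[-1,[0,0,0],[0,0,0]],[-1,[0,0,0],[0,0,0]],[-1,[0,0,0],[0,0,0]],[-1,[0,0,0],[0,0,0]],[-1,[0,0,0],[0,0,0]]]' 60
python3 look.py 13
```

```text
clock: 21.0
position: [0.5555, -0.0427, 0.1081]
ee_rot: [0.982, 0.19, -0.0, 0.0]
ft_force: [-0.3, -0.8, -0.1]
grip_width: 0.849
clock: 21.5
position: [0.5556, -0.0428, 0.1082]
ee_rot: [0.864, 0.503, -0.0, -0.0]
ft_force: [0.7, 0.2, 0.1]
grip_width: 0.852
clock: 22.0
position: [0.5555, -0.0429, 0.1082]
ee_rot: [0.652, 0.759, -0.0, -0.0]
ft_force: [-0.4, 0.1, -0.2]
grip_width: 0.846
clock: 22.5
position: [0.5558, -0.0427, 0.1083]
ee_rot: [0.593, 0.805, -0.0, -0.0]
ft_force: [-0.1, -0.4, 0.6]
grip_width: 0.848
moment [-0.0097573  -0.00535165  0.00988065] yaw 107.23908053732764
scene 27 12 pointer cw of rest 0.46685147 to go (green seen) 0.15893516323190937 to go(w6 green) 0.14846301 green ang -2.837971844083981
side 50 31 pointer cw of rest 0.4833734 to go (green seen) 0.10146023581055097 to go(w6 green) 0.13194156 green ang -2.7970188473572026
clock: 23.1
position: [0.5565, -0.0424, 0.1087]
ee_rot: [0.592, 0.806, 0.001, 0.001]
ft_force: [3.6, 1.2, 2.1]
grip_width: 0.344
moment [ 0.20405513 -0.70735379  0.01240644] yaw 107.36005633998339
scene 28 11 pointer cw of rest 0.46420383 to go (green seen) 0.16617580793649367 to go(w6 green) 0.15111136 green ang -2.8425648504676424
side 53 31 pointer cw of rest 0.48332405 to go (green seen) 0.10150958845642499 to go(w6 green) 0.13199115 green ang -2.7970188473572026
```

```bash
python3 -m crank '[[-1,[0,0,0],[0,0,0.08]],[-1,[0,0,0],[0,0,0.08]],[-1,[0,0,0],[0,0,0]],[-1,[0,0,0],[0,0,0]],[-1,[0,0,0],[0,0,0]]]'
python3 look.py 14
```

```text
clock: 23.7
position: [0.5564, -0.0424, 0.1087]
ee_rot: [0.641, 0.767, 0.001, 0.0]
ft_force: [5.2, 1.8, 2.4]
grip_width: 0.342
moment [ 0.29042217 -0.97382941 -0.09031794] yaw 100.25633970926187
scene 27 8 pointer cw of rest 0.5938399 to go (green seen) 0.03971092425887868 to go(w6 green) 0.0214746 green ang -2.845736016060657
side 48 29 pointer cw of rest 0.60694265 to go (green seen) -0.01945934426446172 to go(w6 green) 0.008372068 green ang -2.7996685173890006
```

```bash
python3 -m crank '[[0.7,[0,0,0],[0,0,0]],[0.7,[0,0,0],[0,0,0]],[0.7,[0,0,0],[0,0,0]],[0.7,[0,0,0],[0,0,0]],[0.7,[0,0,0],[0,0,0]]]'
python3 -m crank '[[0.7,[0,0,-0.4],[0,0,0]],[0.7,[0,0,-0.5],[0,0,0]],[0.7,[0.2,0,-0.5],[0,0,0]],[0.7,[0.5,0,-0.2],[0,0,0]],[0.7,[0.5,0,0],[0,0,0]]]'
python3 -m crank '[[0.7,[0.3,0,0],[0,0,0]],[0.7,[0.1,0,0],[0,0,0]],[0.7,[0,0,0],[0,0,0]],[0.7,[0,0,0],[0,0,0]],[0.7,[0,0,0],[0,0,0]]]'
python3 - <<'E'
from dial import *
P,im=snap("wrist","wrist15");print(P[0])
cv2.imwrite("pics/w15.png",cv2.convertScaleAbs(im,alpha=1.4))
f=lambda a:(a+np.pi)%(2*np.pi)-np.pi
hub=proj("wrist",[.5239,.1874,.07],P);print("hub px",hub)
h=hub.astype(int);pr,pg=dial("pics/wrist15.png","wrist",P,.07,(max(0,h[0]-85),max(0,h[1]-80),h[0]+85,h[1]+80))
B=cv2.imread("pics/wrist15.png").max(2)
x0,y0=h[0]-14,max(0,h[1]-14);ys,xs=np.nonzero(B[y0:h[1]+15,x0:h[0]+15]<85);hp=(xs.mean()+x0,ys.mean()+y0);print("hub dark centroid",hp)
for piv in (np.array([.5239,.1874]),onz("wrist",hp,.07,P)[:2]):
    q=pr[np.linalg.norm(pr-piv,axis=1)<.051]
    vx,vy,a,b=cv2.fitLine(q.astype(np.float32),cv2.DIST_HUBER,0,.001,.001).ravel();pa=np.arctan2(vy,vx)
    if np.dot((vx,vy),q.mean(0)-piv)<0: pa+=np.pi
    g=pg.mean(0)-piv
    print(len(q),len(pg),"rest+",f(4.071-pa),"to go",f(pa-np.arctan2(g[1],g[0])),np.linalg.norm(g))
E
python3 look.py 16
```

```text
clock: 24.3
position: [0.5555, -0.0428, 0.1082]
ee_rot: [0.642, 0.767, -0.0, -0.0]
ft_force: [-0.2, 0.6, 0.5]
grip_width: 0.849
clock: 24.8
position: [0.5399, 0.0522, 0.2394]
ee_rot: [0.643, 0.766, 0.002, 0.001]
ft_force: [1.5, 0.6, -0.6]
grip_width: 0.852
clock: 25.3
position: [0.5335, 0.0815, 0.2363]
ee_rot: [0.643, 0.766, -0.0, 0.0]
ft_force: [0.5, -0.3, 0.4]
grip_width: 0.849
[0.53348218 0.08151932 0.23628667]
hub px [260.58566303  61.88341067]
hub dark centroid (np.float64(259.3764705882353), np.float64(62.43529411764706))
218 124 rest+ 0.6016531 to go 0.009034227974449749 0.0571437695029911
218 124 rest+ 0.6016531 to go 0.014454331624406791 0.05601609618075877
moment [0.00404478 0.0172192  0.02796652] yaw 100.01696221693425
scene 28 12 pointer cw of rest 0.5965049 to go (green seen) 0.03078659317725574 to go(w6 green) 0.018810034 green ang -2.8394767278562316
side 49 31 pointer cw of rest 0.6016133 to go (green seen) -0.019249933873060954 to go(w6 green) 0.0137012005 green ang -2.794548557281745
```

View pics/w15.png

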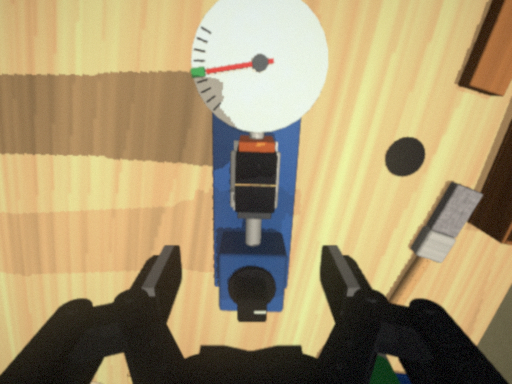

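The pointer, from hub (260,62), runs straight into the green tab at (198,72). The block is held between jaw and pad, and the gripper is clear of everything.

```bash
python3 -c "
from workcell import manip
print(manip.hand_in())"
```

```text
the job is handed in; nothing more can be done
None
```

The black block is clamped flat in the channel with the red pointer standing on the green tab. I handed the job in after about 25.5 s, with the gripper open and clear of everything.

- **Placing:** I gripped the block across its 40 mm and lowered it between the rails. It touched down on the bed at about 10 N, at the height expected for a 20 mm bed, and I let go before turning the knob.
- **Tightening:** I turned the knob clockwise in three grips, about 90°, 81° and 7°, for roughly 3.1 rad in all. The pointer never went past the tab.
- **Pointer check after letting go:** the wrist camera showed 0.01 rad short of the tab's middle, which is well inside the tab's width.
- **Where the checks disagreed:** measured directly from the green tab, the scene camera read 0.03 rad short and the side camera 0.02 rad past. Both of those views show the tab with only a few pixels, so I trusted the closer wrist view.
- **Other blocks:** I did not touch the bare block or the purple one, though I did not re-measure where they stand.

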